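# Screw a barbed elbow into the clamped air block and clock it to the mark

## Robot

A 7-joint arm with a two-finger parallel gripper is mounted at the origin on the work surface. World frame = base frame: x ahead of the robot, y to its left, z up, the work surface at z = 0. Lengths are in m, angles in rad, forces in N, time in s.
With the tool pointing down it reaches from about 0.4 to 0.9 m from the base axis. Payload 5.5 kg.
Tool frame: the origin (TCP) lies on the centre line of the jaws, within the pads' length; the fingertips stand 11 mm ahead of it and the grasp point (between the pads) lies 8 mm behind it (arm.nose_length is the distance from the TCP to the fingertips, in m); z points along the fingers, y is the line along which they close (so a half turn about z gives the same grasp; the last joint's range is limited). The gripper opens to 92 mm and grips with 3 to 60 N. Pads are 19 mm wide; open, the fingers measure 130 mm over their backs; the gripper's body (75 mm by 190 mm) begins 47 mm behind the grasp point.
Start: joints at [-1.025, 0.501, -0.427, 1.55, 0.221, 1.138, -0.21], TCP at [0.181, 0.624, 0.206] pointing down, gripper open.
Joint ranges: [-2.88, 2.88], [-0.31, 2.03], [-1.54, 1.56], [0.2, 2.42], [-1.41, 4.55], [0.19, 2.02], [-2.57, 2.57]. Speed limits (rad/s): [2.57, 2.57, 3.14, 3.14, 3.14, 3.14, 3.14].

## Interface

Orientations are given as a unit quaternion [x, y, z, w].
In Python, from plant import arm gives the robot as it stands.
- The arm moves only by the tool servo_tool, never from a script. Its argument "deltas" is a list of rows, each a list of 7 numbers: the turn, a rotation vector about the tool's x, y, z in rad, then the shift along the tool's x, y, z in m, then the finger opening in m, from 0 to 0.0918. In form: [[rx, ry, rz, x, y, z, grip], ...]. A call has 1 to 8 rows; each row shifts and turns the commanded pose from where the row before left it, along the tool's axes as they then stand; what a row does not reach is not made up. A row lasts 1/10 s, in which the tool goes at most 50 mm and 8.59 degrees, less where a joint would pass 70% of its speed; a pose out of reach is approached as far as the arm can. A call with a gripper value outside its range is refused whole. The fingers move at their own pace and stop on an object; the grip force is fixed at half the most. Time passes only in rows, so rows that do not move let the fingers close. It gives the time, the measured TCP pose, the force, the opening and the grip force at its end, in the units of the state.
- arm.observe(): the state, without advancing time (a new reading comes with each control period).
- arm.read_camera(name): name is "side" or "top"; returns a dict with "frame" (384x512x3 uint8, red, green, blue), "range_z" (384x512 float32, m along the optical axis (not along the pixel's ray), 0 where there is no reading), "fx", "fy", "cx", "cy" (pixels), "world_to_cam" (4x4, takes a point from world to camera coordinates). Camera axes: x right, y up, looking along -z (the intrinsics and any distortion apply to the point x, -y, -z); pixel columns grow to the right and rows downward; lengths in m; the calibration is good to about 2 mm. A picture is of the moment at which its call begins.
- arm.close_job(): hands the job in; it is judged then, once.
The state is a dict: "time": time; "qpos": joint angles; "joint_vel": joint speeds; "effort": joint torques, N m; "position": TCP position; "ee_rot": TCP orientation; "wrist_force": force on the tool from outside, world axes, zero at the start; "ft_torque": the same for the moment, N m; "gripper_width": opening from 0.0 (shut) to 1.0 (fully open); "grasp_force": force on a finger pad.
Only numpy, scipy, OpenCV 4.12 (cv2) and the standard library are available. Lean on these libraries where they do the work, as an engineer would, in place of code of your own. Each camera call takes 0.05 s, during which the arm holds its last target. There are 200 camera calls.

## Task

Pick up the brass barbed elbow and screw it clockwise into the port of the aluminium block clamped in the vise: lower it in gently, feel for the slots where its lugs drop in, and turn until it grows tight. Stop with the barb pointing straight along the yellow mark, never turning well past it, and let go so the elbow stays screwed in tight. Never force it, and leave the power bank, the 3D pen and the filament spool alone.

Things in the scene. Friction and masses are not known exactly. Their poses are not given: they have to be found in the camera images.
- elbow: Loose brass elbow, 0.16 kg or so, standing on its nose on the bench. Origin: centre of the nose's flat underside; z up its axis, +x the way the barb points. Nose round, 21 mm diameter, 18 mm long, foot chamfered 1.5 mm. Above it a square body 24 x 24 mm, z = 18 to 58 mm, flat sides facing +-x and +-y.
- elbow_grip (a point): Where to grip the elbow: on its axis, 42 mm above its underside; take the body by its +-y sides (24 mm apart), since the barb leaves the +x side. Axes as the elbow's.
- lug (a point): Outer end of one of the elbow's two lugs: round radial pins 6 mm in diameter at the elbow's +x and -x, axis 4 mm above its underside, ends 15 mm from its axis. This is the one below the barb.
- barb_tip (a point): End of the elbow's barb (14 mm thick at its ridges): 45 mm out along the elbow's +x, 30 mm above its underside.
- port (a point): Centre of the round mouth (bore 24 mm) of the threaded port in the flat top of the aluminium block (84 x 56 mm) clamped in a blue vise, mouth 100 mm above the bench. z up; +x points along the yellow mark painted on the block's top; the jaws are at +-y, their tops 12 mm below the mouth.
- thread (a point): Inside the port, on its axis 5 mm below the mouth, axes as the port's: a brass thread of two sectors with two opposite slots for the lugs, 8.5 mm wide at the bore. The slots' line is 48 to 86 degrees counter-clockwise (from above) of the mark, where exactly is not measured. Lugs resting on the sectors hold the elbow's underside 1 mm below the mouth; in the slots it drops 11 mm more.
- seal (a point): Top centre of the sprung seal at the port's bottom, 12 mm below the mouth, as at the start. About 4 N starts it, then 2.5 N per mm, 7 mm travel. Turned clockwise from the slots the elbow is free for some 15 to 20 degrees, then the thread drives it down 1 mm per 17 degrees against the seal (let it sink), ever stiffer, to a hard stop at about 110 degrees.
- mark (a point): Middle of the yellow mark on the block's top, 33 mm from the port's axis. With the barb over it and tight, the elbow's underside is 13.5 to 16.5 mm below the mouth, the thread's friction holds it when let go. Slots to mark fits in one grasp.
- power_bank: Black power bank, 105 x 68 x 14 mm, lying on the bench; origin at the centre of its underside. Leave alone.
- pen: White 3D drawing pen, 150 x 20 x 18 mm with a black nozzle, lying on the bench; origin at the centre of its underside. Leave alone.
- spool: Small spool of red filament lying flat, 100 mm diameter, 40 mm high; origin at the centre of its underside. Leave alone.
Things that resemble listed ones, but are neither listed nor needed, are in the scene too. What is shaped like the elbow but black is not meant. Of the things that look like the part that bears port, the smaller one is meant.

How it is judged:
On the way, in this order (a step that is already met when the one before it is completed fails the run):
1. the elbow's lugs have dropped through the slots (underside more than 9 mm below the mouth, within 3 mm of its centre) (z of elbow in the frame of port below -0.009 m and horizontal distance between elbow and port below 0.003 m), for 0.1 s.
2. the elbow is screwed down on the seal (underside more than 13 mm below the mouth) with the barb within about 35 degrees of the mark (z of elbow in the frame of port below -0.013 m and x of barb_tip in the frame of port above 0.037 m), for 0.1 s.
At the end, for the whole second after the job is handed in: The elbow sits screwed in the port, underside more than 13 mm below the mouth and within 3 mm of its centre, upright within 0.1 rad, its barb's tip within 6 mm to either side of the yellow mark's line and on the mark's side, at rest and let go (z of elbow in the frame of port below -0.013 m and horizontal distance between elbow and port below 0.003 m and x of barb_tip in the frame of port above 0.035 m and y of barb_tip in the frame of port between -0.006 and 0.006 m and angle between elbow's own z axis and vertical below 0.1 rad and linear speed of elbow below 0.02 m/s); the robot touches nothing.
It fails at once if the elbow is forced: more than 30 N between it and the thread, or between it and the vise or block (contact force between elbow and thread_ring above 30 N or contact force between elbow and vise above 30 N).
It fails at once if the screwed-in elbow is turned well past the mark (barb's tip more than 12 mm beyond its line) (z of elbow in the frame of port below -0.009 m and horizontal distance between elbow and port below 0.004 m and x of barb_tip in the frame of port above 0 m and y of barb_tip in the frame of port below -0.012 m).
It fails at once if a bystander is shifted by more than 15 mm (distance of any of power_bank, pen, spool from where it was at the start of the episode above 0.015 m).
It also fails if it takes over 64 s, if anything falls off the work surface, if the arm or the gripper's body presses on something with over 40 N, if the wrist force passes 120 N, or if a joint passes its speed limit or range.

## Working session

There is one attempt and no reset: what is moved stays moved. The work goes in short steps, Python scripts to look and compute and a tool call to move; the robot and the scene stay as the last step left them, time stands still between calls to the robot, and variables do not carry over. Pictures are saved under pics/ and viewed, at most 10 in all, crops included, and the job is handed in when it is done.

Besides the shell and the picture viewer there is one more tool, called after "Request:" as name(argument=value, ...), one argument or row to a line, values as JSON. servo_tool: Moves the arm, as the interface text tells. Its arguments: {"type":"object","properties":{"deltas":{"type":"array"}},"required":["deltas"]}

```bash
mkdir -p pics; cat > h.py <<'E'
import numpy as np, cv2
from plant import arm
def shot(n):
    c=arm.read_camera(n); return c
def world(c,u,v,z=None):
    T=np.linalg.inv(c["world_to_cam"]); 
    ray=np.array([(u-c["cx"])/c["fx"],-(v-c["cy"])/c["fy"],-1.0])
    if z is None:
        d=c["range_z"][int(round(v)),int(round(u))]; return (T@np.append(ray*d,1))[:3]
    o=T[:3,3]; r=T[:3,:3]@ray; return o+r*(z-o[2])/r[2]
def cloud(c):
    T=np.linalg.inv(c["world_to_cam"]); d=c["range_z"]; v,u=np.indices(d.shape)
    P=np.stack([(u-c["cx"])/c["fx"]*d,-(v-c["cy"])/c["fy"]*d,-d],-1)
    return P@T[:3,:3].T+T[:3,3]
E
python3 - <<'E'
from h import *
for n in("top","side"):
    c=shot(n); print(n,{k:v for k,v in c.items() if k not in("frame","range_z")})
    np.savez("%s0.npz"%n,**c); cv2.imwrite(f"pics/{n}0.png",c["frame"][...,::-1])
print(arm.observe())
E
```

```text
top {'fx': 393.02722640552196, 'fy': 393.02722640552196, 'cx': 258.9056117327181, 'cy': 187.8299262524973, 'world_to_cam': array([[-0.0259997 , -0.99927579, -0.02778344,  0.20132223],
       [ 0.99741441, -0.02779387,  0.0662721 , -0.5532988 ],
       [-0.06699631, -0.02598855,  0.9974147 , -1.19463688],
       [ 0.        ,  0.        ,  0.        ,  1.        ]])}
side {'fx': 353.2080792293184, 'fy': 353.2080792293184, 'cx': 256.3823219431866, 'cy': 187.4859278784333, 'world_to_cam': array([[ 0.6720759 , -0.74046093,  0.0056207 , -0.25282983],
       [ 0.54780562,  0.50229175,  0.66903811, -0.4544282 ],
       [-0.49821982, -0.44656534,  0.74320684, -0.61810344],
       [ 0.        ,  0.        ,  0.        ,  1.        ]])}
{'time': 0.1, 'qpos': array([-1.0248005 ,  0.50180956, -0.42680322,  1.55132397,  0.2207972 ,
        1.13834593, -0.21029023]), 'joint_vel': array([ 0.00125084, -0.00270907, -0.00209749, -0.00257826, -0.00143484,
       -0.00096602,  0.00068   ]), 'effort': array([-1.06500296e-02, -5.67870319e+01, -5.83837330e+00, -2.79914045e+01,
       -6.89458754e-02,  2.39701563e-02,  2.94622600e-05]), 'position': array([0.18122616, 0.62351465, 0.20475591]), 'ee_rot': array([ 1.40902937e-01,  9.90022991e-01, -9.01734981e-04, -1.63167783e-04]), 'wrist_force': array([ 0.3518815 , -0.60216533, -0.00275833]), 'ft_torque': array([-0.04193241, -0.05862753,  0.009877  ]), 'grasp_force': 0.0, 'gripper_width': 0.9991755088523873}
```

View pics/top0.png

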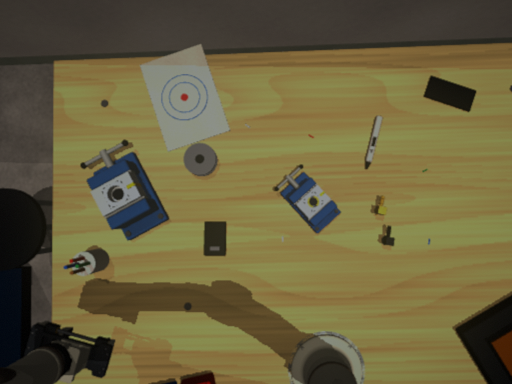

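View pics/side0.png

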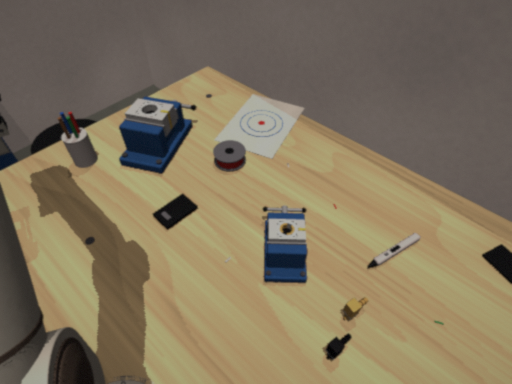

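The top view shows two blue vises, at (120,193) large and at (312,202) small; the smaller one is meant. It also shows two elbows, brass at (379,205) and black at (388,236); the brass one is meant. I'll confirm both in one enlarged crop and compute geometry from the depth.

```bash
python3 - <<'E'
from h import *
t=dict(np.load("top0.npz"));s=dict(np.load("side0.npz"))
f=lambda c,u,v,w,h,k:cv2.resize(c["frame"][v:v+h,u:u+w],None,fx=k,fy=k,interpolation=cv2.INTER_CUBIC)
a=f(t,270,160,130,96,6)[:,:780]
a=cv2.resize(a,(780,576)); cv2.imwrite("pics/crop1.png",a[...,::-1])
b=np.hstack([f(s,255,195,65,95,6),f(s,320,280,65,95,6)]); cv2.imwrite("pics/crop2.png",b[...,::-1])
P=cloud(t)
for nm,(u0,u1,v0,v1),z0,z1 in(("elbow",(368,392,190,222),.045,.075),("elbowall",(368,392,190,222),.012,.075),("block",(270,345,165,235),.094,.11),("jaw",(270,345,165,235),.08,.0935)):
    Q=P[v0:v1,u0:u1].reshape(-1,3); Q=Q[(Q[:,2]>z0)&(Q[:,2]<z1)]
    if len(Q): print(nm,len(Q),Q.mean(0).round(4),Q.min(0).round(4),Q.max(0).round(4),cv2.minAreaRect(Q[:,:2].astype(np.float32)*1000))
F=t["frame"]; h=cv2.cvtColor(F,cv2.COLOR_RGB2HSV).astype(int)
for v in range(178,222):
  for u in range(285,342):
    if 20<h[v,u,0]<35 and h[v,u,1]>140 and h[v,u,2]>100 and P[v,u,2]>.08: print((u,v),F[v,u],P[v,u].round(3))
E
```

```text
elbow 79 [ 0.4815 -0.1749  0.0575] [ 0.4681 -0.1901  0.0451] [ 0.4954 -0.1619  0.0628] ((481.4754333496094, -176.34689331054688), (25.552507400512695, 24.27789306640625), 75.67030334472656)
elbowall 142 [ 0.4901 -0.1759  0.047 ] [ 0.4681 -0.1901  0.0233] [ 0.5257 -0.1619  0.0628] ((497.3033752441406, -180.20864868164062), (25.57408905029297, 57.149600982666016), 76.12345886230469)
block 504 [0.5111 0.0313 0.1005] [ 0.4654 -0.0163  0.094 ] [0.5752 0.079  0.1074] ((516.48974609375, 36.3986930847168), (86.98719024658203, 84.49380493164062), 44.27390670776367)
jaw 681 [0.511  0.0319 0.0884] [ 0.4418 -0.0377  0.08  ] [0.582  0.1006 0.0934] ((511.1370849609375, 31.360855102539062), (115.94960021972656, 89.55252838134766), 40.78120422363281)
(323, 192) [138 140  36] [0.536 0.    0.101]
(324, 192) [136 129  56] [ 0.536 -0.002  0.103]
(321, 193) [139 143  51] [0.533 0.007 0.104]
(322, 193) [139 142  31] [0.533 0.003 0.1  ]
(323, 193) [129 132  46] [0.533 0.001 0.105]
(320, 194) [139 143  53] [0.531 0.009 0.098]
(321, 194) [141 144  31] [0.53  0.006 0.101]
(322, 194) [140 144  61] [0.53  0.003
[... 297 characters left out ...]
  41] [0.517 0.04  0.089]
(317, 199) [132 128  50] [0.516 0.018 0.099]
(308, 200) [139 136  61] [0.514 0.044 0.099]
(317, 200) [116 113  43] [0.514 0.018 0.1  ]
(308, 201) [129 127  52] [0.511 0.044 0.099]
(318, 201) [134 130  51] [0.511 0.015 0.099]
(308, 202) [127 124  47] [0.508 0.044 0.101]
(317, 202) [106 101  36] [0.508 0.018 0.101]
(318, 202) [136 133  58] [0.508 0.016 0.1  ]
(309, 203) [107 105  41] [0.506 0.04  0.089]
(317, 203) [115 111  40] [0.505 0.019 0.102]
(309, 204) [130 127  48] [0.503 0.042 0.103]
(317, 204) [132 128  47] [0.502 0.019 0.1  ]
(310, 205) [128 125  46] [0.5   0.039 0.098]
(311, 205) [105 101  39] [0.5   0.036 0.098]
(311, 206) [134 131  57] [0.497 0.036 0.102]
```

View pics/crop1.png

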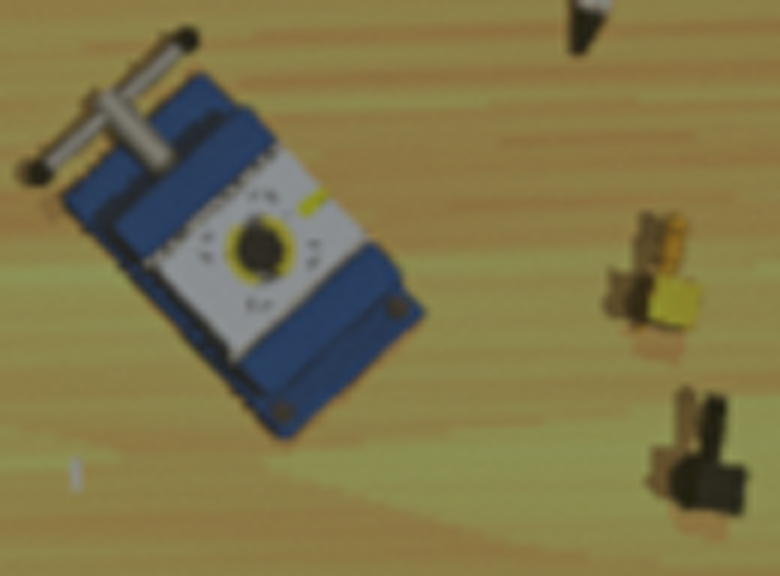

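View pics/crop2.png

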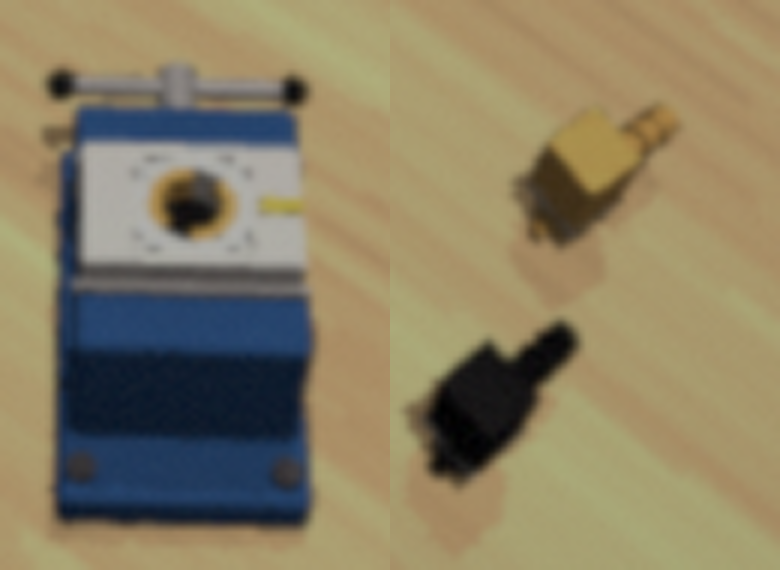

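```bash
cat >> h.py <<'E'
def blob(c,roi,fn,k=8):
    u0,u1,v0,v1=roi; I=cv2.resize(c["frame"][v0:v1,u0:u1],None,fx=k,fy=k,interpolation=cv2.INTER_CUBIC)
    m=fn(cv2.cvtColor(I,cv2.COLOR_RGB2HSV)).astype(np.uint8)*255
    cs=cv2.findContours(m,0,2)[0]; q=max(cs,key=cv2.contourArea)
    return (q[:,0]+.5)/k-.5+[u0,v0]
def cen(q): m=cv2.moments(q.astype(np.float32)); return m["m10"]/m["m00"],m["m01"]/m["m00"]
E
python3 - <<'E'
from h import *
t=dict(np.load("top0.npz"));s=dict(np.load("side0.npz"))
for n,c,rp,rm,re in(("top",t,(303,322,192,211),(317,328,188,198),(368,392,190,222)),("side",s,(275,299,218,241),(297,308,224,234),(335,370,290,325))):
    for w,roi,fn,z in(("port",rp,lambda h:(h[...,1]>60)|(h[...,2]<80),.1),("mark",rm,lambda h:(h[...,1]>90)&(abs(h[...,0].astype(int)-30)<8),.1),("eltop",re,lambda h:(h[...,1]>130)&(h[...,2]>(95 if n=="top" else 130)),.058)):
        q=blob(c,roi,fn); u,v=cen(q); W=np.array([world(c,a,b,z)[:2]*1000 for a,b in q],np.float32)
        print(n,w,round(u,2),round(v,2),world(c,u,v,z).round(4),cv2.minAreaRect(W))
E
```

```text
top port 312.94 201.2 [0.5104 0.03   0.1   ] ((510.2970275878906, 30.043861389160156), (30.366466522216797, 34.52607727050781), 16.900678634643555)
top mark 322.1 192.92 [0.5335 0.0029 0.1   ] ((533.0081176757812, 2.596890449523926), (8.619625091552734, 18.911964416503906), 41.867149353027344)
top eltop 380.29 202.68 [ 0.5019 -0.1735  0.058 ] ((493.6329345703125, -170.89430236816406), (70.38412475585938, 88.90779876708984), 87.46720123291016)
side port 286.55 228.62 [0.5094 0.0282 0.1   ] ((509.544677734375, 28.370216369628906), (29.849401473999023, 34.30087661743164), 17.340940475463867)
side mark 301.69 228.78 [0.5325 0.0023 0.1   ] ((532.5777587890625, 2.3490447998046875), (6.70407772064209, 16.120386123657227), 39.131866455078125)
side eltop 355.81 304.0 [ 0.4831 -0.1818  0.058 ] ((488.81658935546875, -181.97799682617188), (22.88226890563965, 44.070228576660156), 74.62625885009766)
```

```bash
cat >> h.py <<'E'
from scipy.spatial.transform import Rotation as R
def st():
    o=arm.observe(); r=R.from_quat(o["ee_rot"]).as_matrix()
    print("t",round(o["time"],2),"p",o["position"].round(4),"yaw_y",np.degrees(np.arctan2(r[1,1],r[0,1])).round(2),"tilt",r[:2,2].round(4),"q",o["qpos"].round(2),"F",o["wrist_force"].round(2),"M",o["ft_torque"].round(2)); return o,r
def to(p):
    o,r=st(); d=r.T@(np.array(p)-o["position"]); print("tool delta",d.round(4),"/50mm",np.linalg.norm(d)/.05)
E
python3 - <<'E'
from h import *
t=dict(np.load("top0.npz"))
q=blob(t,(372,392,203,218),lambda h:(h[...,2]>105)&(h[...,1]>150)&(h[...,0]>22))
W=np.array([world(t,a,b,.058)[:2]*1000 for a,b in q],np.float32); print(cen(q),cv2.minAreaRect(W))
print(world(t,382.3,210.2,.058))
to([.50,.30,.21])
o,r=st(); print(r.T@np.array([-.019,-.477,0]))
E
```

```text
(382.0654509879394, 209.75832371054656) ((481.2361755371094, -177.77671813964844), (24.071426391601562, 28.115734100341797), 75.16276550292969)
[ 0.47946847 -0.17841818  0.058     ]
t 0.1 p [0.1812 0.6235 0.2048] yaw_y 73.8 tilt [-0.0006 -0.0017] q [-1.02  0.5  -0.43  1.55  0.22  1.14 -0.21] F [ 0.35 -0.6  -0.  ] M [-0.04 -0.06  0.01]
tool delta [-0.3964 -0.2217 -0.0049] /50mm 9.084183800838968
t 0.1 p [0.1812 0.6235 0.2048] yaw_y 73.8 tilt [-0.0006 -0.0017] q [-1.02  0.5  -0.43  1.55  0.22  1.14 -0.21] F [ 0.35 -0.6  -0.  ] M [-0.04 -0.06  0.01]
[-0.11483486 -0.46335974  0.00084071]
```

Request:
servo_tool(
  deltas=[
    [0,0,0,-0.04,-0.022,0,0.07],
    [0,0,0,-0.04,-0.022,0,0.07],
    [0,0,0,-0.04,-0.022,0,0.07],
    [0,0,0,-0.04,-0.022,0,0.07],
    [0,0,0,-0.04,-0.022,0,0.07],
    [0,0,0,-0.04,-0.022,0,0.07],
    [0,0,0,-0.04,-0.022,0,0.07],
    [0,0,0,-0.04,-0.022,0,0.07],
  ],
)

```text
time: 0.9
position: [0.4404, 0.3642, 0.2055]
ee_rot: [0.141, 0.99, -0.0, -0.0]
wrist_force: [0.8, 1.2, 0.4]
gripper_width: 0.764
grasp_force: 0.0
```

Request:
servo_tool(
  deltas=[
    [0,0,0,-0.04,-0.022,0,0.07],
    [0,0,0,-0.04,-0.022,0,0.07],
    [0,0,0,-0.012,-0.046,0,0.07],
    [0,0,0,-0.012,-0.046,0,0.07],
    [0,0,0,-0.012,-0.046,0,0.07],
    [0,0,0,-0.012,-0.046,0,0.07],
    [0,0,0,-0.012,-0.046,0,0.07],
    [0,0,0,-0.012,-0.046,0,0.07],
  ],
)

```text
time: 1.7
position: [0.4956, 0.0143, 0.2056]
ee_rot: [0.141, 0.99, -0.0, -0.0]
wrist_force: [2.3, -0.7, 0.1]
gripper_width: 0.76
grasp_force: 0.0
```

Request:
servo_tool(
  deltas=[
    [-0.0,0,-0.038,-0.012,-0.046,0,0.07],
    [0,0,0,-0.012,-0.046,0,0.07],
    [0,0,0,-0.012,-0.046,0,0.07],
    [0,0,0,0,0,0,0.07],
    [0,0,0,0,0,0,0.07],
  ],
)

```text
time: 2.2
position: [0.4953, -0.1276, 0.2053]
ee_rot: [0.124, 0.992, 0.0, -0.0]
wrist_force: [-0.5, 0.9, -0.1]
gripper_width: 0.759
grasp_force: 0.0
```

```bash
python3 -c "
from h import *
to([.48,-.178,.12])"
```

```text
t 2.2 p [ 0.4953 -0.1276  0.2053] yaw_y 75.77 tilt [-0.0009  0.0003] q [ 0.26  0.23 -0.07  1.9   0.02  1.01  1.51] F [-0.55  0.93 -0.11] M [ 0.07 -0.06 -0.02]
tool delta [ 0.0024 -0.0526  0.0853] /50mm 2.004746836177318
```

Request:
servo_tool(
  deltas=[
    [0,0,0,0.002,-0.026,0.02,0.07],
    [0,0,0,0,-0.026,0.02,0.07],
    [0,0,0,0,0,0.04,0.07],
    [0,0,0,0,0,0,0.07],
    [0,0,0,0,0,0,0.07],
  ],
)

```text
time: 2.7
position: [0.4811, -0.1741, 0.1255]
ee_rot: [0.121, 0.993, 0.001, -0.001]
wrist_force: [1.0, 0.5, -0.1]
gripper_width: 0.762
grasp_force: 0.0
```

```bash
python3 - <<'E'
from h import *
to([.48,-.178,.034])
t=shot("top");s=shot("side")
f=lambda c,u,v:cv2.resize(c["frame"][v:v+64,u:u+64],None,fx=6,fy=6,interpolation=cv2.INTER_CUBIC)
cv2.imwrite("pics/c3.png",np.hstack([f(t,350,175),f(s,325,270)])[...,::-1])
E
```

```text
t 2.7 p [ 0.4811 -0.1741  0.1255] yaw_y 76.14 tilt [-0.0021  0.0017] q [ 0.33  0.33 -0.04  1.98  0.01  0.84  1.61] F [ 1.02  0.5  -0.06] M [ 0.05 -0.03  0.01]
tool delta [-0.     -0.0042  0.0915] /50mm 1.832013652024337
```

View pics/c3.png

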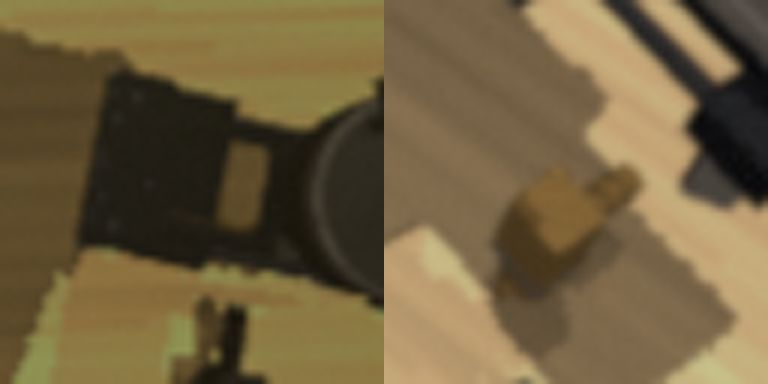

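The side crop shows the brass elbow still standing, in the gripper's shadow at crop (550,215), i.e. side px (353,306). The top view is hidden by the gripper. Next I descend and grip.

Request:
servo_tool(
  deltas=[
    [0,0,0,0,-0.001,0.03,0.07],
    [0,0,0,0,-0.0,0.03,0.07],
    [0,0,0,0,0,0.025,0.07],
    [0,0,0,0,0,0,0.07],
    [0,0,0,0,0,0,0.07],
    [0,0,0,0,0,0,0.07],
  ],
)

```text
time: 3.4
position: [0.4831, -0.1775, 0.0428]
ee_rot: [0.122, 0.993, -0.0, 0.002]
wrist_force: [0.6, -0.4, -0.0]
gripper_width: 0.761
grasp_force: 0.0
```

```bash
python3 -c "
from h import *
to([.48,-.178,.034])"
```

```text
t 3.4 p [ 0.4831 -0.1775  0.0428] yaw_y 76.01 tilt [ 0.0034 -0.0009] q [ 0.33  0.46 -0.03  2.02  0.02  0.66  1.61] F [ 0.55 -0.35 -0.05] M [ 0.02 -0.03  0.02]
tool delta [ 0.0029 -0.0012  0.0088] /50mm 0.18668721828278323
```

Request:
servo_tool(
  deltas=[
    [0,0,0,0.002,-0.001,0.008,0.07],
    [0,0,0,0,0,0,0.07],
    [0,0,0,0,0,0,0.015],
    [0,0,0,0,0,0,0.015],
    [0,0,0,0,0,0,0.015],
    [0,0,0,0,0,0,0.015],
    [0,0,0,0,0,0,0.015],
    [0,0,0,0,0,0,0.015],
  ],
)

```text
time: 4.2
position: [0.4789, -0.1778, 0.0327]
ee_rot: [0.122, 0.993, 0.0, -0.0]
wrist_force: [0.1, 1.1, -0.5]
gripper_width: 0.288
grasp_force: 0.0
```

```bash
python3 -c "
from h import *
st()"
```

```text
t 4.2 p [ 0.4789 -0.1778  0.0327] yaw_y 75.98 tilt [-0.  0.] q [ 0.33  0.47 -0.03  2.03  0.02  0.64  1.61] F [ 0.12  1.08 -0.54] M [ 0.07  0.05 -0.04]
```

Request:
servo_tool(
  deltas=[
    [0,0,0,0,0,0,0.0],
    [0,0,0,0,0,0,0.0],
    [0,0,0,0,0,0,0.0],
    [0,0,0,0,0,-0.03,0.0],
    [0,0,0,0,0,-0.04,0.0],
    [0,0,0,0,0,-0.04,0.0],
    [0,0,0,0,0,-0.04,0.0],
    [0,0,0,0,0,0,0],
  ],
)

```text
time: 5.0
position: [0.4827, -0.1792, 0.1882]
ee_rot: [0.122, 0.992, -0.001, 0.005]
wrist_force: [1.4, -0.5, -2.0]
gripper_width: 0.25
grasp_force: 30.0
```

```bash
python3 -c "
from h import *
to([.51,.029,.19])"
```

```text
t 5.0 p [ 0.4827 -0.1792  0.1882] yaw_y 75.97 tilt [ 0.0097 -0.0032] q [ 0.33  0.24 -0.03  1.93  0.01  0.96  1.62] F [ 1.41 -0.46 -1.99] M [-0.06 -0.07  0.02]
tool delta [ 0.024   0.2086 -0.0022] /50mm 4.1989873064479815
```

Request:
servo_tool(
  deltas=[
    [0,0,0,0.005,0.042,0,0],
    [0,0,0,0.005,0.042,0,0],
    [0,0,0,0.005,0.042,0,0],
    [0,0,0,0.005,0.042,0,0],
    [0,0,0,0.004,0.04,0,0],
    [0,0,-0.135,0,0,0,0],
    [0,0,-0.135,0,0,0,0],
    [0,0,-0.135,0,0,0,0],
  ],
)

```text
time: 5.8
position: [0.505, 0.0303, 0.1814]
ee_rot: [-0.084, 0.997, 0.0, -0.001]
wrist_force: [-0.8, 0.2, -1.3]
gripper_width: 0.251
grasp_force: 30.0
```

Request:
servo_tool(
  deltas=[
    [0,0,-0.135,0,0,0,0],
    [0,0,-0.135,0,0,0,0],
    [0,0,-0.135,0,0,0,0],
    [0,0,-0.132,0,0,0,0],
    [0,0,0,0,0,0,0],
    [0,0,0,0,0,0,0],
  ],
)

```text
time: 6.4
position: [0.5054, 0.0296, 0.1819]
ee_rot: [-0.34, 0.94, 0.0, -0.001]
wrist_force: [0.2, -0.4, -1.8]
gripper_width: 0.253
grasp_force: 30.0
```

```bash
python3 - <<'E'
from h import *
to([.51,.029,.16])
t=shot("top");s=shot("side"); np.savez("s1.npz",**s); np.savez("t1.npz",**t)
f=lambda c,u,v:cv2.resize(c["frame"][v:v+96,u:u+66],None,fx=6,fy=6,interpolation=cv2.INTER_CUBIC)
cv2.imwrite("pics/c4.png",np.hstack([f(t,290,140),f(s,255,170)])[...,::-1])
E
```

```text
t 6.4 p [0.5054 0.0296 0.1819] yaw_y 129.73 tilt [-0.0014  0.0001] q [ 0.15  0.26 -0.3   1.93  0.09  0.97  2.07] F [ 0.23 -0.39 -1.84] M [0.07 0.06 0.  ]
tool delta [-0.0031 -0.0034  0.0219] /50mm 0.44807738071640224
```

View pics/c4.png

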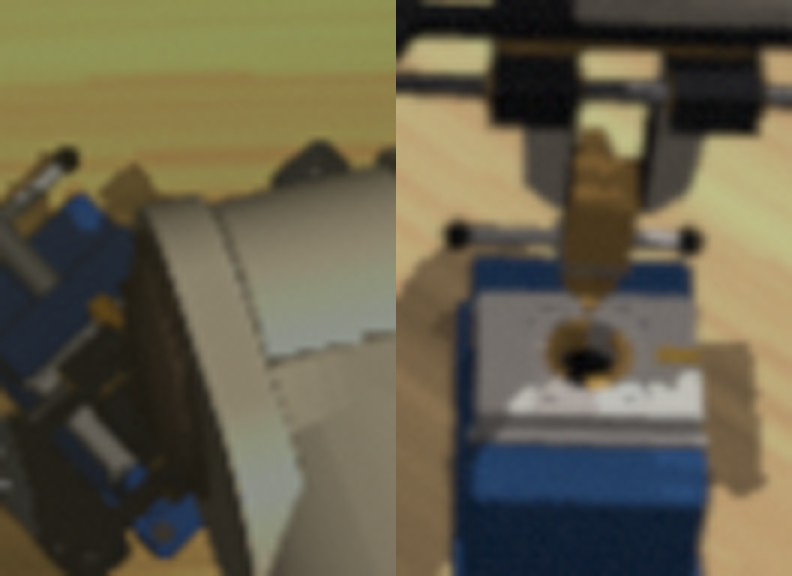

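```bash
python3 - <<'E'
from h import *
o,r=st(); s=dict(np.load("s1.npz")); P=cloud(s); p=o["position"]
ex=-r[:,0]; ey=r[:,1]; ex=ex*np.sign(ex[0]); print("ex",ex.round(3))
W=s["world_to_cam"]
def pix(X): c=W@np.append(X,1); return s["cx"]+s["fx"]*c[0]/-c[2], s["cy"]-s["fy"]*c[1]/-c[2]
h=cv2.cvtColor(s["frame"],cv2.COLOR_RGB2HSV)
for v in range(188,224,3):
    row=[]
    for u in range(278,300):
        d=P[v,u]-p
        if abs(d[0])<.05 and abs(d[1])<.05 and h[v,u,1]>90 and s["range_z"][v,u]>0 and P[v,u,2]>.13: row.append((u,d@ex*1000,d@ey*1000,P[v,u,2]*1000))
    if row: row=np.array(row); print(v,"u",row[0,0],row[-1,0],"ex",np.median(row[:,1]).round(1),"ey",row[0,2].round(1),row[-1,2].round(1),"z",np.median(row[:,3]).round(0))
for dz in(.025,0,-.0147,-.0327): print(dz,pix(p+[0,0,dz]),[round(pix(p-ex*.012+ey*a+[0,0,dz])[0],1) for a in(-.012,.012)])
print("lug",pix(p-ex*.015-[0,0,.0287]))
E
```

```text
t 6.5 p [0.5057 0.0297 0.1823] yaw_y 129.8 tilt [-0.0009  0.    ] q [ 0.15  0.26 -0.3   1.93  0.09  0.97  2.07] F [-0.36 -0.02 -1.84] M [0.09 0.07 0.05]
ex [ 0.768  0.64  -0.001]
188 u 279.0 279.0 ex -38.1 ey 23.5 23.5 z 282.0
191 u 285.0 289.0 ex 43.3 ey 9.5 -3.8 z 183.0
194 u 285.0 290.0 ex 34.7 ey 4.9 -5.7 z 183.0
197 u 284.0 295.0 ex 5.8 ey 10.4 -13.7 z 207.0
200 u 284.0 295.0 ex -2.3 ey 9.8 -13.6 z 207.0
203 u 283.0 295.0 ex -10.2 ey 11.3 -13.4 z 207.0
206 u 283.0 294.0 ex -12.5 ey 10.2 -11.7 z 200.0
209 u 283.0 294.0 ex -12.2 ey 10.1 -12.6 z 190.0
212 u 283.0 293.0 ex -12.9 ey 9.6 -11.3 z 180.0
218 u 284.0 289.0 ex -9.9 ey 5.7 -4.8 z 156.0
221 u 287.0 287.0 ex -15.7 ey -0.7 -0.7 z 153.0
0.025 (np.float64(288.4252035262498), np.float64(199.0186666457446)) [np.float64(294.4), np.float64(282.7)]
0 (np.float64(287.56276015864626), np.float64(206.63158499471427)) [np.float64(293.4), np.float64(281.9)]
-0.0147 (np.float64(287.07536243951336), np.float64(210.9339185491401)) [np.float64(292.8), np.float64(281.5)]
-0.0327 (np.float64(286.49733266261666), np.float64(216.03627501692202)) [np.float64(292.1), np.float64(281.0)]
lug (np.float64(286.72800670181493), np.float64(220.4585479523285))
```

The side crop shows the elbow held upright with its rear face to the camera: body at crop (600,210), rear lug at (589,300), and the port just below at (590,355). Depth shows it centred in the grip within 0.5 mm.

Request:
servo_tool(
  deltas=[
    [0,0,0,-0.0023,-0.0028,0.02,0],
    [0,0,0,0,0,0.015,0],
    [0,0,0,0,0,0,0],
    [0,0,0,0,0,0,0],
    [0,0,0,0,0,0,0],
    [0,0,0,0,0,0,0],
  ],
)

```text
time: 7.1
position: [0.5103, 0.0292, 0.1486]
ee_rot: [-0.341, 0.94, -0.0, 0.001]
wrist_force: [-0.4, 0.3, -2.2]
gripper_width: 0.252
grasp_force: 30.0
```

```bash
python3 - <<'E'
from h import *
to([.5093,.029,.137])
E
```

```text
t 7.1 p [0.5103 0.0292 0.1486] yaw_y 129.93 tilt [0.0017 0.    ] q [ 0.14  0.31 -0.3   1.96  0.11  0.89  2.06] F [-0.39  0.33 -2.24] M [ 0.08  0.05 -0.  ]
tool delta [0.0009 0.0005 0.0116] /50mm 0.23332030327892211
```

Request:
servo_tool(
  deltas=[
    [0,0,0,0.0008,0.0005,0.006,0],
    [0,0,0,0,0,0.004,0],
    [0,0,0,0,0,0.002,0],
    [0,0,0,0,0,0.002,0],
    [0,0,0,0,0,0,0],
    [0,0,0,0,0,0,0],
  ],
)

```text
time: 7.7
position: [0.5087, 0.029, 0.1337]
ee_rot: [-0.342, 0.94, 0.0, -0.0]
wrist_force: [0.2, 0.5, -1.5]
gripper_width: 0.257
grasp_force: 30.0
```

Request:
servo_tool(
  deltas=[
    [0,0,0,0,0,0.001,0],
    [0,0,0,0,0,0.001,0],
    [0,0,0,0,0,0,0],
  ],
)

```text
time: 8.0
position: [0.5086, 0.029, 0.1316]
ee_rot: [-0.342, 0.94, 0.0, -0.0]
wrist_force: [0.1, -0.9, -1.5]
gripper_width: 0.25
grasp_force: 30.0
```

Request:
servo_tool(
  deltas=[
    [0,0,0,0,0,0.001,0],
    [0,0,0,0,0,0,0],
    [0,0,0,0,0,0,0],
  ],
)

```text
time: 8.3
position: [0.5089, 0.029, 0.1311]
ee_rot: [-0.342, 0.94, -0.0, 0.0]
wrist_force: [0.2, 0.4, 3.3]
gripper_width: 0.255
grasp_force: 30.0
```

Request:
servo_tool(
  deltas=[
    [0,0,0,0,0,0.0005,0],
    [0,0,0,0,0,0,0],
  ],
)

```text
time: 8.5
position: [0.5091, 0.0292, 0.1308]
ee_rot: [-0.342, 0.94, -0.0, 0.0]
wrist_force: [-1.0, 1.0, 6.4]
gripper_width: 0.256
grasp_force: 30.1
```

```bash
python3 -c "
from h import *
st()"
```

```text
t 8.5 p [0.5091 0.0292 0.1308] yaw_y 129.95 tilt [0.0009 0.0002] q [ 0.14  0.33 -0.29  1.97  0.12  0.86  2.05] F [-0.97  1.03  6.38] M [ 0.15  0.42 -0.01]
```

Request:
servo_tool(
  deltas=[
    [0,0,0.04,0,0,0,0],
    [0,0,0.04,0,0,0,0],
    [0,0,0.04,0,0,0,0],
    [0,0,0,0,0,0,0],
  ],
)

```text
time: 8.9
position: [0.5094, 0.0288, 0.1306]
ee_rot: [-0.284, 0.959, -0.0, 0.001]
wrist_force: [1.3, 0.1, 2.3]
gripper_width: 0.252
grasp_force: 30.0
```

```bash
python3 -c "
from h import *
st()"
```

```text
t 8.9 p [0.5094 0.0288 0.1306] yaw_y 123.04 tilt [ 0.0014 -0.0002] q [ 0.12  0.33 -0.27  1.97  0.11  0.85  1.93] F [1.35 0.06 2.28] M [-0.08 -0.02 -0.03]
```

Request:
servo_tool(
  deltas=[
    [0,0,0.04,0,0,0.0003,0],
    [0,0,0.04,0,0,0,0],
    [0,0,0.04,0,0,0,0],
    [0,0,0,0,0,0,0],
  ],
)

```text
time: 9.3
position: [0.5086, 0.029, 0.1296]
ee_rot: [-0.227, 0.974, 0.0, -0.0]
wrist_force: [0.7, 0.1, -0.1]
gripper_width: 0.256
grasp_force: 30.0
```

Request:
servo_tool(
  deltas=[
    [0,0,0.04,0,0,0.0,0],
    [0,0,0.04,0,0,0,0],
    [0,0,0.04,0,0,0,0],
    [0,0,0,0,0,0,0],
  ],
)

```text
time: 9.7
position: [0.5084, 0.029, 0.1295]
ee_rot: [-0.168, 0.986, 0.0, -0.0]
wrist_force: [0.6, -0.4, -1.2]
gripper_width: 0.256
grasp_force: 30.0
```

```bash
python3 -c "
from h import *
st()"
```

```text
t 9.7 p [0.5084 0.029  0.1295] yaw_y 109.4 tilt [-0.0005  0.    ] q [ 0.08  0.33 -0.23  1.98  0.09  0.85  1.71] F [ 0.57 -0.43 -1.19] M [ 0.08 -0.11 -0.04]
```

Request:
servo_tool(
  deltas=[
    [0,0,0,0,0,0.001,0],
    [0,0,0,0,0,0,0],
    [0,0,0,0,0,0,0],
  ],
)

```text
time: 10.0
position: [0.5085, 0.029, 0.1287]
ee_rot: [-0.168, 0.986, 0.0, -0.0]
wrist_force: [0.6, 0.6, -1.9]
gripper_width: 0.251
grasp_force: 30.0
```

Request:
servo_tool(
  deltas=[
    [0,0,0,0,0,0.0005,0],
    [0,0,0,0,0,0,0],
  ],
)

```text
time: 10.2
position: [0.5086, 0.029, 0.1284]
ee_rot: [-0.168, 0.986, 0.0, -0.0]
wrist_force: [0.7, -0.0, -2.5]
gripper_width: 0.253
grasp_force: 30.0
```

```bash
python3 -c "
from h import *
st()"
```

```text
t 10.2 p [0.5086 0.029  0.1284] yaw_y 109.34 tilt [-0.0002  0.    ] q [ 0.08  0.33 -0.22  1.98  0.1   0.85  1.71] F [ 0.65 -0.04 -2.51] M [ 0.07 -0.05 -0.03]
```

Request:
servo_tool(
  deltas=[
    [0,0,0,0,0,0.001,0],
    [0,0,0,0,0,0.001,0],
    [0,0,0,0,0,0.001,0],
    [0,0,0,0,0,0,0],
    [0,0,0,0,0,0,0],
  ],
)

```text
time: 10.7
position: [0.5086, 0.029, 0.1253]
ee_rot: [-0.168, 0.986, 0.0, -0.0]
wrist_force: [0.1, 0.2, -2.4]
gripper_width: 0.255
grasp_force: 30.0
```

Request:
servo_tool(
  deltas=[
    [0,0,0,0,0,0.001,0],
    [0,0,0,0,0,0.001,0],
    [0,0,0,0,0,0.001,0],
    [0,0,0,0,0,0,0],
    [0,0,0,0,0,0,0],
  ],
)

```text
time: 11.2
position: [0.5086, 0.029, 0.1224]
ee_rot: [-0.168, 0.986, 0.0, -0.0]
wrist_force: [0.2, 0.5, -1.7]
gripper_width: 0.25
grasp_force: 30.0
```

```bash
python3 -c "
from h import *
st()"
```

```text
t 11.2 p [0.5086 0.029  0.1224] yaw_y 109.32 tilt [-0.0001  0.0001] q [ 0.08  0.34 -0.22  1.98  0.1   0.83  1.71] F [ 0.17  0.52 -1.66] M [ 0.11 -0.1  -0.03]
```

Request:
servo_tool(
  deltas=[
    [0,0,0,0,0,0.001,0],
    [0,0,0,0,0,0.001,0],
    [0,0,0,0,0,0,0],
    [0,0,0,0,0,0,0],
  ],
)

```text
time: 11.6
position: [0.5087, 0.029, 0.1204]
ee_rot: [-0.168, 0.986, 0.0, 0.0]
wrist_force: [0.7, 0.2, -0.7]
gripper_width: 0.249
grasp_force: 30.0
```

Request:
servo_tool(
  deltas=[
    [0,0,0,0,0,0.0005,0],
    [0,0,0,0,0,0.0005,0],
    [0,0,0,0,0,0,0],
  ],
)

```text
time: 11.9
position: [0.509, 0.0291, 0.1198]
ee_rot: [-0.168, 0.986, 0.0, 0.0]
wrist_force: [-0.5, 1.4, 3.4]
gripper_width: 0.252
grasp_force: 30.0
```

```bash
python3 -c "
from h import *
st()"
```

```text
t 11.9 p [0.509  0.0291 0.1198] yaw_y 109.32 tilt [0.0006 0.0001] q [ 0.08  0.34 -0.22  1.98  0.1   0.83  1.71] F [-0.5   1.37  3.42] M [ 0.09  0.18 -0.05]
```

Request:
servo_tool(
  deltas=[
    [0,0,0.05,0,0,0,0],
    [0,0,0.05,0,0,0,0],
    [0,0,0.05,0,0,0,0],
    [0,0,0.05,0,0,0,0],
    [0,0,0,0,0,0,0],
  ],
)

```text
time: 12.4
position: [0.5093, 0.0291, 0.1198]
ee_rot: [-0.068, 0.998, 0.0, 0.001]
wrist_force: [-0.0, 0.2, 3.4]
gripper_width: 0.252
grasp_force: 30.0
```

```bash
python3 -c "
from h import *
st()"
```

```text
t 12.4 p [0.5093 0.0291 0.1198] yaw_y 97.84 tilt [0.0013 0.0001] q [ 0.05  0.34 -0.18  1.98  0.08  0.83  1.52] F [-0.03  0.18  3.39] M [ 0.12 -0.02 -0.02]
```

Turning freely, lugs under the thread. Continue with sink.

Request:
servo_tool(
  deltas=[
    [0,0,0.05,0,0,0.0001,0],
    [0,0,0.05,0,0,0.0001,0],
    [0,0,0.05,0,0,0.00015,0],
    [0,0,0,0,0,0,0],
  ],
)

```text
time: 12.8
position: [0.5094, 0.0291, 0.1195]
ee_rot: [0.006, 1.0, 0.0, 0.001]
wrist_force: [0.1, -0.0, 3.7]
gripper_width: 0.251
grasp_force: 30.0
```

```bash
python3 -c "
from h import *
st()"
```

```text
t 12.8 p [0.5094 0.0291 0.1195] yaw_y 89.31 tilt [0.0014 0.0001] q [ 0.02  0.34 -0.15  1.98  0.07  0.82  1.39] F [ 0.14 -0.01  3.73] M [ 0.09 -0.16 -0.05]
```

Request:
servo_tool(
  deltas=[
    [0,0,0.05,0,0,0.00017,0],
    [0,0,0.05,0,0,0.00017,0],
    [0,0,0.05,0,0,0.00017,0],
    [0,0,0,0,0,0,0],
  ],
)

```text
time: 13.2
position: [0.5094, 0.029, 0.119]
ee_rot: [0.081, 0.997, 0.0, 0.001]
wrist_force: [0.0, 0.3, 4.9]
gripper_width: 0.254
grasp_force: 30.0
```

```bash
python3 -c "
from h import *
st()"
```

```text
t 13.2 p [0.5094 0.029  0.119 ] yaw_y 80.76 tilt [0.0014 0.    ] q [-0.    0.34 -0.13  1.99  0.06  0.82  1.25] F [0.03 0.33 4.9 ] M [ 0.06 -0.15 -0.03]
```

Request:
servo_tool(
  deltas=[
    [0,0,0.05,0,0,0.00017,0],
    [0,0,0.05,0,0,0.00017,0],
    [0,0,0.05,0,0,0.00017,0],
    [0,0,0,0,0,0,0],
  ],
)

```text
time: 13.6
position: [0.5094, 0.029, 0.1186]
ee_rot: [0.155, 0.988, 0.0, 0.001]
wrist_force: [1.5, 0.4, 5.9]
gripper_width: 0.255
grasp_force: 30.0
```

```bash
python3 -c "
from h import *
st()"
```

```text
t 13.6 p [0.5094 0.029  0.1186] yaw_y 72.18 tilt [0.0015 0.    ] q [-0.03  0.33 -0.1   1.99  0.04  0.82  1.11] F [1.46 0.41 5.91] M [-0.09 -0.1  -0.  ]
```

Request:
servo_tool(
  deltas=[
    [0,0,0.05,0,0,0.00017,0],
    [0,0,0.05,0,0,0.00017,0],
    [0,0,0.05,0,0,0.00017,0],
    [0,0,0,0,0,0,0],
  ],
)

```text
time: 14.0
position: [0.5096, 0.0292, 0.1183]
ee_rot: [0.228, 0.974, 0.0, 0.001]
wrist_force: [0.8, 0.8, 6.0]
gripper_width: 0.256
grasp_force: 30.0
```

```bash
python3 -c "
from h import *
st()"
```

```text
t 14.0 p [0.5096 0.0292 0.1183] yaw_y 63.59 tilt [0.0019 0.0002] q [-0.05  0.33 -0.07  1.99  0.03  0.82  0.97] F [0.79 0.82 6.03] M [ 0.06 -0.13  0.03]
```

Request:
servo_tool(
  deltas=[
    [0,0,0.05,0,0,0.00017,0],
    [0,0,0.05,0,0,0.00017,0],
    [0,0,0.05,0,0,0.00017,0],
    [0,0,0,0,0,0,0],
  ],
)

```text
time: 14.4
position: [0.5098, 0.0295, 0.1179]
ee_rot: [0.301, 0.954, 0.001, 0.001]
wrist_force: [-0.1, 1.6, 7.5]
gripper_width: 0.254
grasp_force: 30.0
```

Request:
servo_tool(
  deltas=[
    [0,0,0.05,0,0,0.00017,0],
    [0,0,0.05,0,0,0.00017,0],
    [0,0,0.05,0,0,0.00017,0],
    [0,0,0,0,0,0,0],
    [0,0,0,0,0,0,0],
  ],
)

```text
time: 14.9
position: [0.5099, 0.0296, 0.1175]
ee_rot: [0.371, 0.929, 0.001, 0.001]
wrist_force: [0.3, 2.1, 9.2]
gripper_width: 0.254
grasp_force: 30.1
```

```bash
python3 - <<'E'
from h import *
st()
t=shot("top");s=shot("side"); np.savez("s2.npz",**s)
f=lambda c,u,v:cv2.resize(c["frame"][v:v+96,u:u+66],None,fx=6,fy=6,interpolation=cv2.INTER_CUBIC)
cv2.imwrite("pics/c5.png",np.hstack([f(t,290,140),f(s,255,170)])[...,::-1])
E
```

```text
t 14.9 p [0.5099 0.0296 0.1175] yaw_y 46.49 tilt [0.0024 0.0007] q [-0.1   0.33 -0.01  1.99  0.    0.82  0.7 ] F [0.28 2.07 9.19] M [ 0.24 -0.03  0.09]
```

View pics/c5.png

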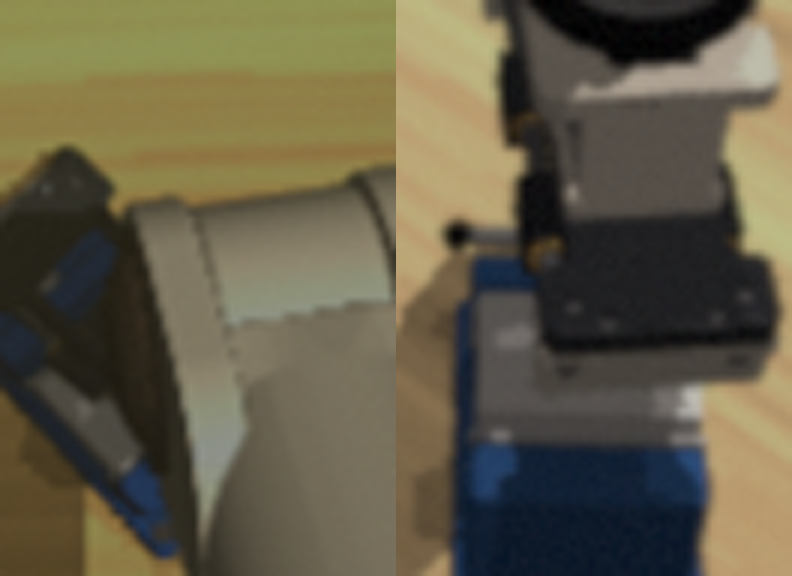

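The crops show the gripper hiding the elbow from both cameras, so I'm relying on the pose: barb at about -43.5°, mark at about -49.3°. I'll turn the last 0.1 rad, release and check.

Request:
servo_tool(
  deltas=[
    [0,0,0.05,0,0,0.00017,0],
    [0,0,0.05,0,0,0.00017,0],
    [0,0,0,0,0,0,0],
    [0,0,0,0,0,0,0],
    [0,0,0,0,0,0,0],
  ],
)

```text
time: 15.5
position: [0.5099, 0.0297, 0.1173]
ee_rot: [0.417, 0.909, 0.001, 0.001]
wrist_force: [0.7, 1.9, 8.9]
gripper_width: 0.251
grasp_force: 30.1
```

```bash
python3 -c "
from h import *
st()"
```

```text
t 15.5 p [0.5099 0.0297 0.1173] yaw_y 40.77 tilt [0.0025 0.0008] q [-0.12  0.33  0.01  1.99 -0.01  0.81  0.61] F [0.75 1.92 8.92] M [ 0.21 -0.   -0.02]
```

Open, then rise straight up and move aside for a look.

Request:
servo_tool(
  deltas=[
    [0,0,0,0,0,0,0.05],
    [0,0,0,0,0,0,0.05],
    [0,0,0,0,0,0,0.05],
    [0,0,0,0,0,-0.02,0.05],
    [0,0,0,0,0,-0.04,0.05],
    [0,0,0,0,0,-0.04,0.05],
    [0,0,0,0,0,-0.04,0.05],
    [0,0,0,0,0,0,0.05],
  ],
)

```text
time: 16.3
position: [0.512, 0.0291, 0.2615]
ee_rot: [0.418, 0.908, 0.002, 0.004]
wrist_force: [0.2, -0.1, 0.2]
gripper_width: 0.544
grasp_force: 0.0
```

```bash
python3 -c "
from h import *
to([.45,-.2,.26])"
```

```text
t 16.3 p [0.512  0.0291 0.2615] yaw_y 40.6 tilt [0.0093 0.001 ] q [-0.12  0.16  0.02  1.85 -0.    1.12  0.6 ] F [ 0.25 -0.1   0.17] M [-0.04 -0.07  0.01]
tool delta [-0.1336 -0.1962  0.0007] /50mm 4.7478913810158945
```

Request:
servo_tool(
  deltas=[
    [0,0,0,-0.026,-0.039,0,0.05],
    [0,0,0,-0.026,-0.039,0,0.05],
    [0,0,0,-0.026,-0.039,0,0.05],
    [0,0,0,-0.026,-0.039,0,0.05],
    [0,0,0,-0.026,-0.039,0,0.05],
    [0,0,0,0,0,0,0.05],
    [0,0,0,0,0,0,0.05],
  ],
)

```text
time: 17.0
position: [0.4439, -0.1975, 0.2552]
ee_rot: [0.42, 0.908, -0.0, -0.001]
wrist_force: [0.4, 0.4, 0.4]
gripper_width: 0.544
grasp_force: 0.0
```

```bash
python3 - <<'E'
from h import *
st()
t=shot("top");s=shot("side"); np.savez("s3.npz",**s); np.savez("t3.npz",**t)
f=lambda c,u,v:cv2.resize(c["frame"][v:v+96,u:u+66],None,fx=6,fy=6,interpolation=cv2.INTER_CUBIC)
cv2.imwrite("pics/c6.png",np.hstack([f(t,285,150),f(s,255,170)])[...,::-1])
for n,c,roi in(("t",t,(295,335,180,215)),("s",s,(265,315,190,245))):
    P=cloud(c); u0,u1,v0,v1=roi; Q=P[v0:v1,u0:u1].reshape(-1,3); Q=Q[(Q[:,2]>.108)&(Q[:,2]<.16)]
    T=Q[Q[:,2]>.137]; B=Q[(Q[:,2]<.137)]
    B=B[np.linalg.norm(B[:,:2]-[.5095,.029],axis=1)>.02]
    d=B[:,:2].mean(0)-[.5095,.029]
    print(n,len(T),T.mean(0).round(4),cv2.minAreaRect(T[:,:2].astype(np.float32)*1000),"ztop",np.percentile(T[:,2],[25,50,75]).round(4),"barb",len(B),B.mean(0).round(4),np.degrees(np.arctan2(d[1],d[0])))
E
```

```text
t 17.0 p [ 0.4439 -0.1975  0.2552] yaw_y 40.39 tilt [-0.0017  0.0006] q [ 0.17  0.12  0.21  1.91 -0.03  1.11  1.1 ] F [0.45 0.43 0.43] M [ 0.03 -0.   -0.01]
t 72 [0.512  0.0305 0.1443] ((511.89825439453125, 30.81043243408203), (21.679880142211914, 23.064353942871094), 43.16539001464844) ztop [0.1431 0.1445 0.1456] barb 40 [0.5329 0.0068 0.1198] -43.550622286501074
s 111 [0.5104 0.0261 0.1419] ((511.14599609375, 26.334571838378906), (25.029094696044922, 22.397274017333984), 38.54004669189453) ztop [0.1411 0.1421 0.143 ] barb 66 [0.5299 0.0023 0.1181] -52.61928710682169
```

View pics/c6.png

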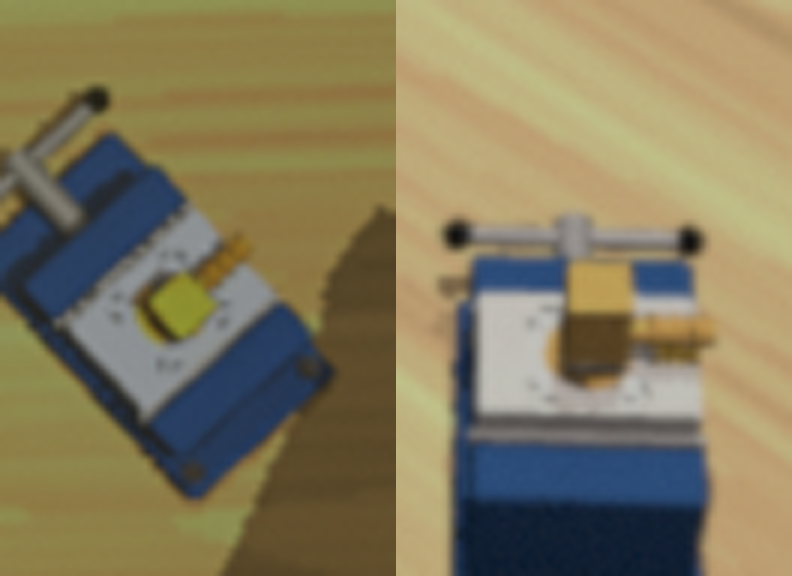

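The crops show the elbow upright in the port, let go, with the barb over the yellow mark (side crop tip at (710,330)). The measured barb angle is -48.6° from the top camera and -50.7° from the side, with the mark at -49.3°; the underside is about 15 mm below the mouth. I'm handing it in.

```bash
python3 -c "
from h import *
print(arm.close_job())"
```

```text
the job is handed in; nothing more can be done
None
```

I screwed the brass elbow into the smaller vise's port, about 15 mm deep with the barb within about 2° of the yellow mark, let it go, and handed the job in at about 17 s; the hand-in returned no verdict.

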